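# Clip the eared carrier plate into the tube mixer

## Task

Fit the carrier plate that has two ears into the tube mixer: slide its ears down between the posts, past the spring clips, until the plate sits flat and fully home on the platen, both sensing pins pushed in, then let go of it. Go by feel: press it home with 15 to 20 N, and never load the mixer with more than 25 N. Leave the plate without ears alone.

Things in the scene. Friction and masses are not known exactly. Their poses are not given: they have to be found in the camera images.
- plate: Carrier plate to be fitted: aluminium, 60 (x) x 86 (y) x 6 mm, eight dark wells on top, and two ears, each 14 mm wide (x) and 6 mm thick, sticking out 15 mm from the middle of its short edges (116 mm tip to tip along y). Same after a half turn. 0.15 to 0.31 kg. Origin: centre of the underside; z up; y from ear to ear. Starts flat on the worktop, left or right of the mixer.
- handle_top (a point): Top centre of the eared plate's handle: a black upright block 24 (x) x 14 (y) mm in the plate's middle, its top 72 mm above the plate's underside. Grip it across its 14 mm (along the plate's y) within its top 30 mm, so that the fingers stay above the mixer's posts. Axes as the plate's.
- blank: A like aluminium plate, 60 x 86 x 6 mm, same black handle, but without ears. Not to be used. Origin: centre of the underside. Starts flat on the worktop on the other side of the mixer.
- mixer: Tube mixer, fixed: white housing 120 (x) x 150 (y) x 45 mm high with a black knob on its -x face. On its deck two pairs of aluminium posts make two slots for the ears, on the mixer's y axis; each post is 12 mm wide (y) and its rounded top (4 mm radius) is 88 mm above the worktop; the pairs' inner faces are 92 mm apart. Origin: centre of the underside, on the worktop; z up.
- slot_l (a point): Mouth of the slot at the mixer's +y side: x = 0, y = +52, z = 88 mm of the mixer. In this point's x (the mixer's): -x post face at -7.5 mm; the +x post face, at +12.5 mm, carries a steel spring leaf that slopes from +12.5 mm at the top to +4 mm, 12 mm below, then runs straight down to the deck. A seated ear pushes the leaf back some 3 mm.
- slot_r (a point): The same slot at the mixer's -y side: x = 0, y = -52, z = 88 mm of the mixer. Each leaf presses its ear on the -x post with about 2 N; to push the plate down past both leaves takes 3 to 13 N (most on the slope), and the plate stays where it is left in the slots.
- deck (a point): Middle of the mixer's deck, z = 45 mm. Above it, between the slots, is the platen: a level aluminium plate 50 (x) x 78 (y) mm that the carrier plate comes to rest on. Its top stands anywhere from 7 to 21 mm above this point, set by hand and not measured: feel for it. It does not give; when the plate is home, the force rises steeply.
- pin_l (a joint): How far the sensing pin (6 mm, dark steel, standing 5 mm up out of the platen at x = 0, y = +30 mm of the mixer) is pushed down, m: 0 with nothing on it, 0.005 when the plate lies on the platen at that end. Light spring, under 1 N.
- pin_r (a joint): How far the sensing pin (6 mm, dark steel, standing 5 mm up out of the platen at x = 0, y = -30 mm of the mixer) is pushed down, m: 0 with nothing on it, 0.005 when the plate lies on the platen at that end. Light spring, under 1 N.

How it is judged:
By the outcome, as a careful person would: the job done as asked, in the order asked, and still so for the second after the job is handed in, with the robot touching nothing.
It also fails if it takes over 64 s, if anything falls off the work surface, if the arm or the gripper's body presses on something with over 40 N, if the wrist force passes 120 N, or if a joint passes its speed limit or range.

## Robot

A 6-joint arm with a two-finger parallel gripper is mounted at the origin on a cart in front of the work surface, level with it; the furniture and walls round the work are solid. World frame = base frame: x ahead of the robot, y to its left, z up, the work surface at z = 0. Lengths are in mm, angles in degrees, forces in N, time in s.
With the tool pointing down it reaches from about 300 to 850 mm from the base axis. Payload 4.2 kg.
Tool frame: the origin (TCP) lies midway between the tips of the shut fingers; the grasp point (between the pads) lies 19 mm behind it; z points along the fingers, y is the line along which they close (so a half turn about z gives the same grasp; the last joint's range is limited). The gripper opens to 91 mm and grips with 3 to 60 N. Pads are 32 mm wide; open, the fingers measure 118 mm over their backs; the gripper's body (76 mm by 178 mm) begins 60 mm behind the grasp point.
Start: joints at [74.083, 18.312, 89.639, -0, 72.044, -1.146], TCP at [146.6, 556.014, 213.976] pointing down, gripper open.
Joint ranges: [-177.97, 177.97], [-48.28, 115.42], [12.27, 149.76], [-77.06, 257.06], [2.81, 150.46], [-146.56, 146.56]. Speed limits (degrees/s): [147.25, 147.25, 180, 180, 180, 180].

## Interface

Orientations are given as [roll, pitch, yaw] about the fixed x, y, z axes, in that order (R = Rz(yaw) Ry(pitch) Rx(roll)).
In Python, from workcell import env gives the robot as it stands.
- The arm moves only by the shell command python3 -m jog 'ROWS' [FORCE]. ROWS is a JSON object of lists of equal length, an entry for each row: "jaw": the finger opening in mm, from 0 to 91.2; "slide": the shift along the tool's x, y, z in units of 30 mm (1.0 is 30 mm), a list of three; "spin": the turn about the tool's z in units of 8 degrees (1.0 is 8 degrees). In form: {"jaw": [jaw, ...], "slide": [[dx, dy, dz], ...], "spin": [spin, ...]}. A call has 1 to 10 rows; each row shifts and turns the commanded pose from where the row before left it, along the tool's axes as they then stand; what a row does not reach is not made up. A row lasts 1/10 s, in which the tool goes at most 50 mm and 8.59 degrees, less where a joint would pass 70% of its speed; a pose out of reach is approached as far as the arm can. A call is refused whole if a number of a shift passes 1 or a number of a turn 1, either way. A call with a gripper value outside its range is refused whole. The fingers move at their own pace and stop on an object; FORCE is the grip in N (left out, the last holds). Time passes only in rows, so rows that do not move let the fingers close. It gives the time, the measured TCP pose, the force, the opening and the grip force at its end, in the units of the state.
- env.state(): the state, without advancing time (a new reading comes with each control period).
- env.grab_frame(name): name is "side" or "top" or "wrist"; returns the picture (400x640x3 uint8, red, green, blue); there is no depth.
- env.camera_model(name): a dict with "fx", "fy", "cx", "cy" (pixels), "camera_from_world" (4x4, takes a point from world to camera coordinates). Camera axes: x right, y up, looking along -z (the intrinsics and any distortion apply to the point x, -y, -z); pixel columns grow to the right and rows downward; lengths in mm; the calibration is good to about 2 mm. A picture is of the moment at which its call begins: read the wrist's pose just before it. camera_model takes no time and is no camera call; for the wrist camera it gives the pose at the moment of the call.
- env.job_done(): hands the job in; it is judged then, once.
The state is a dict: "time_s": time; "qpos": joint angles; "qvel": joint speeds; "effort": joint torques, N m; "ee_pos": TCP position; "ee_rot": TCP orientation; "force": force on the tool from outside, world axes, zero at the start; "torque": the same for the moment, N m; "gripper_width": finger opening in mm; "gripper_force": force on a finger pad.
Only numpy, scipy, OpenCV 4.12 (cv2) and the standard library are available. Lean on these libraries where they do the work, as an engineer would, in place of code of your own. Each camera call takes 0.05 s, during which the arm holds its last target. There are 200 camera calls.

## Working session

There is one attempt and no reset: what is moved stays moved. The work goes in short steps, Python scripts to look and compute and a shell command to move; the robot and the scene stay as the last step left them, time stands still between calls to the robot, and variables do not carry over. Pictures are saved under pics/ and viewed, at most 10 in all, crops included, and the job is handed in when it is done.

```bash
mkdir -p pics; ls; python3 - <<'E'
from workcell import env
import cv2
s=env.state()
print({k:s[k] for k in("time_s","ee_pos","ee_rot","force","gripper_width")})
for n in("side","top"):
    cv2.imwrite(f"pics/{n}0.png",env.grab_frame(n)[:,:,::-1])
    m=env.camera_model(n); print(m)
E
```

```text
pics
{'time_s': 0.0, 'ee_pos': array([146.45039558, 555.51078221, 213.12453242]), 'ee_rot': array([-1.79899530e+02, -2.08832116e-03,  1.65229732e+02]), 'force': array([ 0.10014327, -0.07693275, -0.39201854]), 'gripper_width': 91.39625523904697}
{'fx': 374.7274601349054, 'fy': 374.7274601349054, 'cx': 319.5022817821381, 'cy': 194.62006615830109, 'camera_from_world': array([[-9.93226920e-01, -1.15804031e-01, -9.47159973e-03,
         5.24200451e+02],
       [ 3.54198357e-02, -3.79407480e-01,  9.24551459e-01,
        -1.01356048e+02],
       [-1.10660382e-01,  9.17953915e-01,  3.80939482e-01,
        -8.76598961e+02],
       [ 0.00000000e+00,  0.00000000e+00,  0.00000000e+00,
         1.00000000e+00]])}
{'fx': 505.63463616880597, 'fy': 505.63463616880597, 'cx': 320.9099761362164, 'cy': 200.0656890098291, 'camera_from_world': array([[-6.68487173e-03, -9.99974826e-01, -2.37903716e-03,
         1.81480394e+01],
       [ 9.85223127e-01, -6.99339790e-03,  1.71132938e-01,
        -5.27172126e+02],
       [-1.71145267e-01, -1.19988069e-03,  9.85245075e-01,
        -1.37995945e+03],
       [ 0.00000000e+00,  0.00000000e+00,  0.00000000e+00,
         1.00000000e+00]])}
```

View pics/top0.png

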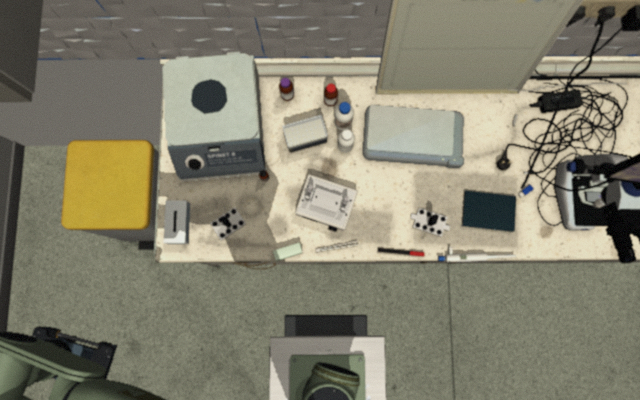

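View pics/side0.png

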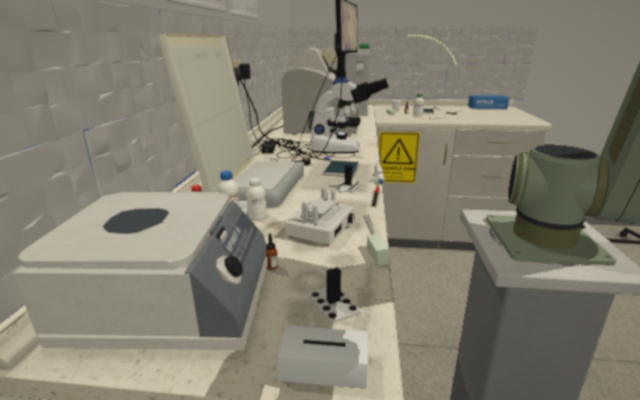

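The top view shows the mixer near (326,200), with its knob at (333,228), and the plates near (228,222) and (430,220). The side view shows one plate at (335,300). I'll enlarge these areas next.

```bash
python3 - <<'E'
import cv2,numpy as np
a=cv2.imread("pics/top0.png")
c=lambda x,y,w,h,k:cv2.resize(a[y:y+h,x:x+w],None,fx=k,fy=k,interpolation=cv2.INTER_CUBIC)
L=c(203,198,50,50,6);R=c(405,195,50,50,6);M=c(285,160,83,100,6)
o=np.zeros((600,798,3),np.uint8);o[:300,:300]=L;o[300:600,:300]=R;o[:,300:798]=M
cv2.imwrite("pics/crop1.png",o)
E
```

```text
(no output)
```

View pics/crop1.png

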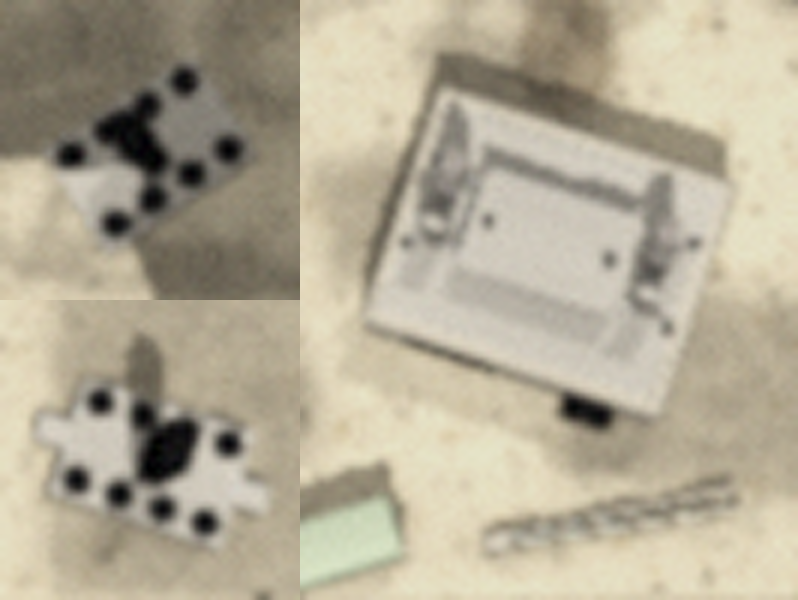

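The lower-left crop is the eared plate, on the world -y side, with ear tips at about (38,425) and (268,498) in the crop. The mixer's deck corners are at (440,85), (730,185), (660,415) and (368,325), and its pins at (488,220) and (610,260).

```bash
cat > h.py <<'E'
import numpy as np,cv2
from workcell import env
from scipy.spatial.transform import Rotation as Ro
def px2w(m,uv,z):
    T=np.asarray(m["camera_from_world"]);R=T[:3,:3];t=T[:3,3]
    uv=np.atleast_2d(uv).astype(float)
    d=np.c_[(uv[:,0]-m["cx"])/m["fx"],-(uv[:,1]-m["cy"])/m["fy"],-np.ones(len(uv))]@R
    c=-R.T@t
    return (c+d*((z-c[2])/d[:,2])[:,None])[:,:2]
def w2px(m,P):
    T=np.asarray(m["camera_from_world"]);p=np.atleast_2d(P)@T[:3,:3].T+T[:3,3]
    return np.c_[m["cx"]+m["fx"]*p[:,0]/-p[:,2],m["cy"]-m["fy"]*p[:,1]/-p[:,2]]
def go(x,y,z,yaw=None):
    "shift (tool axes, units of 30 mm) and spin (units of 8 deg) to a world TCP goal"
    s=env.state();R=Ro.from_euler("xyz",s["ee_rot"],degrees=True)
    print("slide",np.round(R.inv().apply(np.array([x,y,z])-s["ee_pos"])/30,3),end=" ")
    if yaw is not None: print("spin",np.round(-((yaw-s["ee_rot"][2]+180)%360-180)/8,3),end=" ")
    print("pos",s["ee_pos"].round(1),"rot",s["ee_rot"].round(2),"t",round(s["time_s"],2),"F",s["force"].round(1))
E
python3 - <<'E'
from h import *
m=env.camera_model("top")
c=np.array([[440,85],[730,185],[660,415],[368,325]])-[300,0]
w=px2w(m,c/6+[285,160],45);print("deck",w.round(1),w.mean(0));
y=(w[0]+w[3]-w[1]-w[2]);print("yaw",np.degrees(np.arctan2(-y[0],y[1])),np.linalg.norm(y)/2)
p=px2w(m,(np.array([[488,220],[610,260]])-[300,0])/6+[285,160],60);print("pins",p,p.mean(0))
e=px2w(m,(np.array([[38,425],[268,498]])-[0,300])/6+[405,195],6);d=e[0]-e[1];print("ears",e,e.mean(0),"yaw",np.degrees(np.arctan2(-d[0],d[1])),np.linalg.norm(d))
E
```

```text
deck [[602.4  49.8]
 [553.2 -86.8]
 [444.4 -52.2]
 [487.7  83.8]] [521.92100652  -1.35420797]
yaw -18.75065195411844 143.91174810139387
pins [[534.48676989  27.21660875]
 [515.20654953 -29.34660212]] [524.84665971  -1.06499668]
ears [[ 486.17777126 -245.67271319]
 [ 450.17616304 -354.28813659]] [ 468.17696715 -299.98042489] yaw -18.33826538727268 114.42650914287479
```

```bash
python3 - <<'E'
from h import *
m=env.camera_model("wrist");s=env.state();T=np.array(m["camera_from_world"]);R=Ro.from_euler("xyz",s["ee_rot"],degrees=True)
print(m["fx"],R.inv().apply(-T[:3,:3].T@T[:3,3]-s["ee_pos"]), R.inv().apply(T[:3,:3][:3]).round(2))
go(523,-1,260,161.3)
E
```

```text
296.5980011126097 [ 7.44250757e+01 -1.06388439e-01 -1.70386538e+02] [[-0.    1.   -0.  ]
 [ 0.96  0.    0.26]
 [ 0.26 -0.   -0.96]]
slide [-16.866 -14.742  -1.537] spin 0.491 pos [146.5 555.6 213.2] rot [-179.91   -0.    165.23] t 0.1 F [-0.1  0.1  0.1]
```

```bash
python3 -m jog '{"jaw":[91,91,91,91,91,91,91,91,91],"slide":[[-1,-0.82,0],[-1,-0.82,0],[-1,-0.82,0],[-1,-0.82,0],[-1,-0.82,0],[-1,-0.82,0],[-1,-0.82,0],[-1,-0.82,0],[-1,-0.82,0]],"spin":[0,0,0,0,0,0,0,0,0]}' 10
python3 -m jog '{"jaw":[91,91,91,91,91,91,91,91,91],"slide":[[-1,-0.82,0],[-1,-0.82,0],[-1,-0.82,0],[-1,-0.82,0],[-1,-0.82,0],[-1,-0.82,0],[-1,-0.82,0],[-1,-0.82,0],[-1,-0.82,0]],"spin":[0,0,0,0,0,0,0,0,0]}'
python3 -c "
from h import *
go(561,-14,165,161.3)"
```

```text
time_s: 1.0
ee_pos: [351.7, 271.6, 213.7]
ee_rot: [-180.0, -0.0, 165.2]
force: [0.1, 0.2, -0.3]
gripper_width: 91.0
gripper_force: 0.0
time_s: 1.9
ee_pos: [556.3, -11.3, 213.5]
ee_rot: [180.0, -0.0, 165.2]
force: [0.5, -0.1, -0.3]
gripper_width: 91.2
gripper_force: 0.0
slide [-0.175 -0.049  1.617] spin 0.489 pos [556.3 -11.3 213.5] rot [ 1.7999e+02 -5.0000e-02  1.6521e+02] t 1.9 F [ 0.5 -0.1 -0.3]
```

```bash
python3 -m jog '{"jaw":[91,91,91,91],"slide":[[-0.09,0,0.8],[-0.09,-0.05,0.8],[0,0,0],[0,0,0]],"spin":[0.49,0,0,0]}'
python3 - <<'E'
from h import *
m=env.camera_model("wrist");a=env.grab_frame("wrist")[:,:,::-1];cv2.imwrite("pics/w1.png",a)
np.save("w1.npy",m,allow_pickle=True)
cv2.imwrite("pics/w1b.png",cv2.resize(a[50:350,120:520],None,fx=2,fy=2,interpolation=cv2.INTER_CUBIC))
go(0,0,0)
E
```

```text
time_s: 2.3
ee_pos: [560.3, -12.7, 165.8]
ee_rot: [-180.0, -0.1, 161.3]
force: [0.3, 0.4, 0.1]
gripper_width: 90.9
gripper_force: 0.0
slide [17.853 -5.59   5.54 ] pos [560.9 -12.6 166.7] rot [1.7998e+02 5.0000e-02 1.6133e+02] t 2.35 F [-0.4  0.4  0.4]
```

View pics/w1b.png

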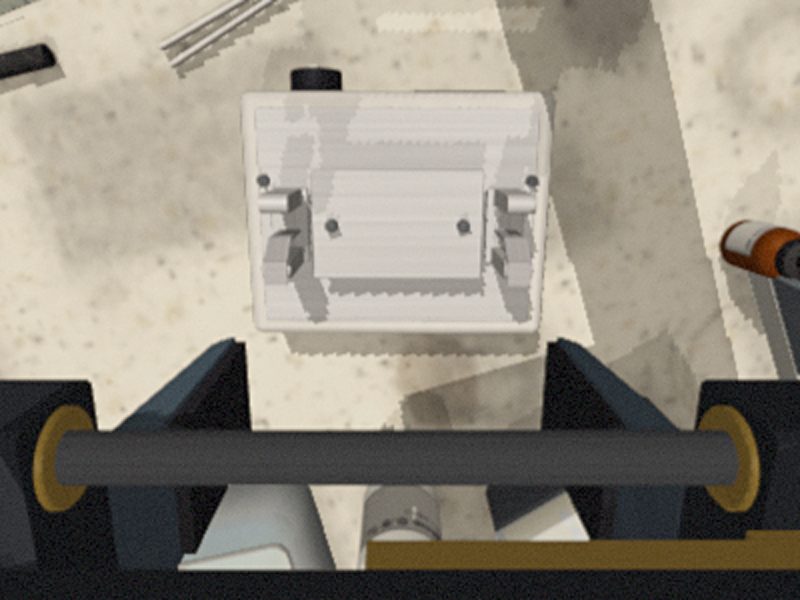

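The mixer is clearly visible. The knob side is up, the pins are at (332,226) and (463,226), and the leaf posts are at the bottom. I'll enlarge the mixer.

```bash
python3 - <<'E'
import cv2
a=cv2.imread("pics/w1.png")
cv2.imwrite("pics/w1c.png",cv2.resize(a[90:210,238:398],None,fx=5,fy=5,interpolation=cv2.INTER_CUBIC))
E
```

```text
(no output)
```

View pics/w1c.png

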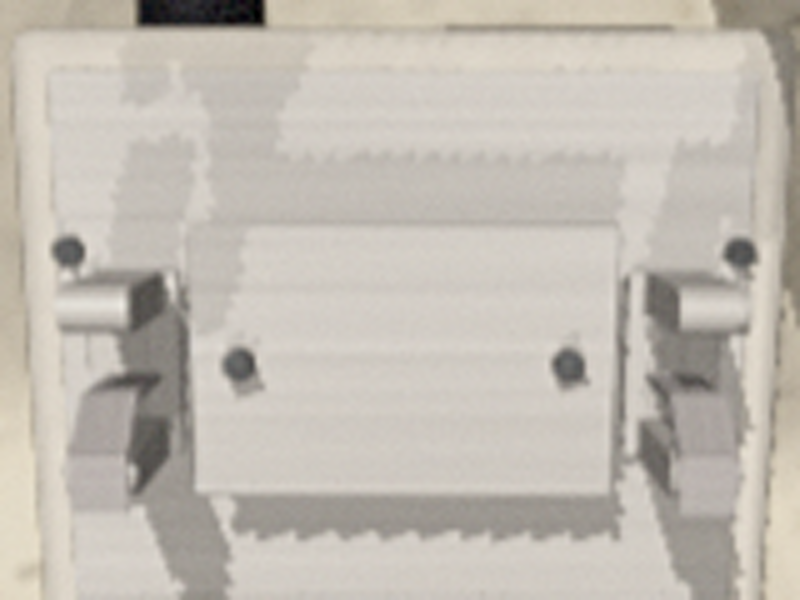

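```bash
cat > fit.py <<'E'
from h import *
from scipy.optimize import least_squares
m=np.load("w1.npy",allow_pickle=True).item()
# pixel (crop), model x,y,z, z relative to platen?
D=[(240,364,0,-30,5,1),(568,364,0,30,5,1),(190,225,-25,-39,0,1),(617,225,-25,39,0,1),(612,493,25,39,0,1),(195,493,25,-39,0,1),
(130,330,-7.5,-46,84.4,0),(682,330,-7.5,46,84.4,0)]
D=np.array(D,float);uv=D[:,:2]/5+[238,90]
def pr(p):
    c,s=np.cos(p[2]),np.sin(p[2]);P=np.c_[p[0]+c*D[:,2]-s*D[:,3],p[1]+s*D[:,2]+c*D[:,3],D[:,4]+D[:,5]*p[3]]
    return w2px(m,P)
r=least_squares(lambda p:(pr(p)-uv).ravel(),[523,-1,-.32,60],x_scale=[1,1,.01,1])
p=r.x;print(p[:2],np.degrees(p[2]),"platen z",p[3]);print((pr(p)-uv).round(2).tolist())
E
python3 fit.py
```

```text
[5.24814090e+02 3.36999038e-01] -18.703402824066913 platen z 62.258042301971805
[[-0.21, 0.0], [0.3, 0.01], [-0.4, -0.66], [0.7, -0.65], [-0.37, -0.09], [0.56, -0.09], [0.5, 0.67], [-1.04, 0.68]]
```

```bash
python3 -c "
from h import *
go(500,-310,165,161.7)"
```

```text
slide [ -1.25  -10.041   0.055] spin -0.047 pos [560.9 -12.6 166.7] rot [1.7998e+02 5.0000e-02 1.6133e+02] t 2.35 F [-0.4  0.4  0.4]
```

```bash
python3 -m jog '{"jaw":[91,91,91,91,91,91,91,91,91,91],"slide":[[-0.12,-1,0],[-0.12,-1,0],[-0.12,-1,0],[-0.12,-1,0],[-0.12,-1,0],[-0.12,-1,0],[-0.12,-1,0],[-0.12,-1,0],[-0.12,-1,0],[-0.12,-1,0]],"spin":[0,0,0,0,0,0,0,0,0,0]}'
python3 -m jog '{"jaw":[91,91,91],"slide":[[0,0,0],[0,0,0],[0,0,0]],"spin":[0,0,0]}'
python3 - <<'E'
from h import *
m=env.camera_model("wrist");a=env.grab_frame("wrist")[:,:,::-1];cv2.imwrite("pics/w2.png",a)
np.save("w2.npy",m,allow_pickle=True)
u=w2px(m,[[468,-300,6]])[0];print(u);x,y=(u-[80,60]).astype(int);print(x,y)
cv2.imwrite("pics/w2c.png",cv2.resize(a[y:y+120,x:x+160],None,fx=5,fy=5,interpolation=cv2.INTER_CUBIC))
go(0,0,0)
E
```

```text
time_s: 3.35
ee_pos: [499.0, -309.7, 167.9]
ee_rot: [-180.0, 0.2, 161.4]
force: [0.4, -0.0, -0.1]
gripper_width: 90.8
gripper_force: 0.0
time_s: 3.65
ee_pos: [499.0, -307.6, 166.7]
ee_rot: [180.0, 0.1, 161.4]
force: [-0.2, -0.2, -0.4]
gripper_width: 90.9
gripper_force: 0.0
[315.27126827 160.3707044 ]
235 100
slide [19.037  4.402  5.538] pos [ 499.  -307.4  166.5] rot [1.7999e+02 4.0000e-02 1.6139e+02] t 3.7 F [ 0.1 -1.1 -0.1]
```

View pics/w2c.png

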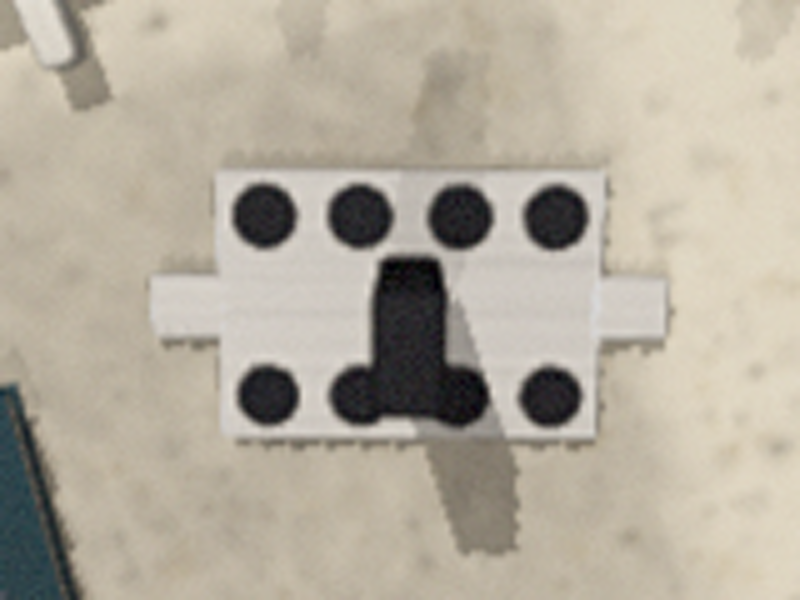

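The plate is sharp: top corners (216,170), (607,170), (596,438), (220,438), and ear tips at x=151 and x=667 around row 306.

```bash
python3 - <<'E'
from h import *
from scipy.optimize import least_squares
m=np.load("w2.npy",allow_pickle=True).item()
D=np.array([(216,170,-30,-43),(607,170,-30,43),(596,438,30,43),(220,438,30,-43),(149,272,-7,-58),(152,338,7,-58),(668,277,-7,58),(666,338,7,58)],float)
uv=D[:,:2]/5+[235,100]
def pr(p):
    c,s=np.cos(p[2]),np.sin(p[2]);return w2px(m,np.c_[p[0]+c*D[:,2]-s*D[:,3],p[1]+s*D[:,2]+c*D[:,3],6+0*D[:,2]])
p=least_squares(lambda p:(pr(p)-uv).ravel(),[468,-300,-.32],x_scale=[1,1,.01]).x
y=np.degrees(p[2]);print(p,y,(pr(p)-uv).round(2).tolist())
go(p[0],p[1],100,180+y);go(p[0],p[1],45,180+y)
E
```

```text
[ 4.69632869e+02 -2.98677955e+02 -3.30255917e-01] -18.92227017633115 [[-0.73, -0.38], [0.06, 0.0], [0.19, 0.22], [0.11, -0.11], [-0.21, 0.42], [-0.28, -0.22], [0.56, -0.09], [0.33, 0.26]]
slide [ 1.021 -0.036  2.218] spin 0.038 pos [ 499.  -307.4  166.5] rot [1.7999e+02 4.0000e-02 1.6139e+02] t 3.7 F [ 0.1 -1.1 -0.1]
slide [ 1.023 -0.036  4.051] spin 0.038 pos [ 499.  -307.4  166.5] rot [1.7999e+02 4.0000e-02 1.6139e+02] t 3.7 F [ 0.1 -1.1 -0.1]
```

```bash
python3 -m jog '{"jaw":[91,91,91,91,91,60,60,60],"slide":[[0.5,0,0.7],[0.52,-0.04,0.7],[0,0,0.8],[0,0,0.8],[0,0,0.6],[0,0,0.45],[0,0,0],[0,0,0]],"spin":[0,0,0,0,0,0,0,0]}' 55
python3 -m jog '{"jaw":[30,10,10,10,10,10,10,10],"slide":[[0,0,0],[0,0,0],[0,0,0],[0,0,0],[0,0,0],[0,0,0],[0,0,0],[0,0,0]],"spin":[0,0,0,0,0,0,0,0]}' 55
```

```text
time_s: 4.5
ee_pos: [469.7, -299.3, 44.8]
ee_rot: [180.0, 0.0, 161.4]
force: [0.8, 0.1, 0.3]
gripper_width: 70.0
gripper_force: 0.0
time_s: 5.3
ee_pos: [469.1, -299.7, 44.4]
ee_rot: [180.0, -0.0, 161.3]
force: [-0.2, -0.3, 0.9]
gripper_width: 14.1
gripper_force: 55.0
```

```bash
python3 -m jog '{"jaw":[10,10,10,10,10,10],"slide":[[0,0,-0.4],[0,0,-0.8],[0,0,-1],[0,0,-1],[0,0,-0.8],[0,0,0]],"spin":[0,0,0,0,0,0]}'
python3 -c "
from h import *
go(527.2,-0.5,165,161.3)"
```

```text
time_s: 5.9
ee_pos: [471.0, -301.2, 168.4]
ee_rot: [-179.9, 0.5, 161.3]
force: [0.1, -1.4, -2.3]
gripper_width: 13.5
gripper_force: 55.0
slide [ 1.438 10.095  0.08 ] spin 0.002 pos [ 471.  -301.2  168.4] rot [-179.87    0.46  161.31] t 5.9 F [ 0.1 -1.4 -2.3]
```

```bash
python3 -m jog '{"jaw":[10,10,10,10,10,10,10,10,10,10],"slide":[[0.14,0.5,0],[0.14,1,0],[0.14,1,0],[0.14,1,0],[0.14,1,0],[0.14,1,0],[0.14,1,0],[0.14,1,0],[0.14,1,0],[0.14,1,0]],"spin":[0,0,0,0,0,0,0,0,0,0]}'
python3 -m jog '{"jaw":[10,10,10,10],"slide":[[0,0.55,0],[0,0,0],[0,0,0],[0,0,0]],"spin":[0,0,0,0]}'
python3 - <<'E'
from h import *
go(527.2,-0.5,165,161.3)
m=env.camera_model("wrist");a=env.grab_frame("wrist")[:,:,::-1];cv2.imwrite("pics/w3.png",a)
np.save("w3.npy",m,allow_pickle=True)
cv2.imwrite("pics/w3b.png",cv2.resize(a[100:280,200:440],None,fx=3.33,fy=3.33,interpolation=cv2.INTER_CUBIC))
print(env.state()["force"],env.state()["torque"])
E
```

```text
time_s: 6.9
ee_pos: [519.0, -14.3, 162.4]
ee_rot: [-180.0, -0.2, 161.3]
force: [0.1, 0.2, -2.2]
gripper_width: 13.7
gripper_force: 55.0
time_s: 7.3
ee_pos: [525.0, -1.2, 163.6]
ee_rot: [-180.0, -0.1, 161.3]
force: [-0.5, -0.7, -2.7]
gripper_width: 13.9
gripper_force: 55.0
slide [-0.061  0.046 -0.048] spin -0.002 pos [525.   -1.2 163.6] rot [-1.7995e+02 -1.1000e-01  1.6129e+02] t 7.3 F [-0.5 -0.7 -2.7]
[-0.60825957 -0.69423635 -2.84945279] [ 0.03319323  0.02069345 -0.06991056]
```

View pics/w3b.png

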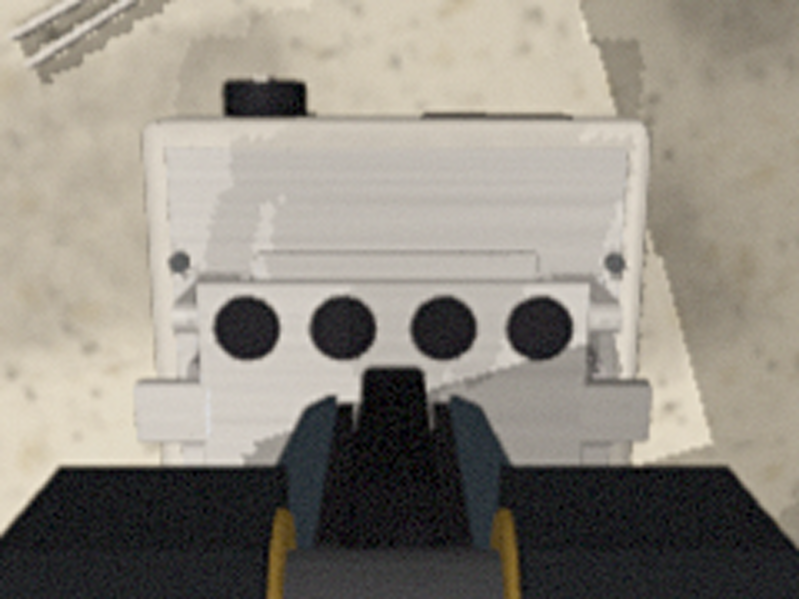

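The plate hangs level over the slots, with ears at (138..650, 380..440). I'll check its pose against the mixer fit.

```bash
python3 - <<'E'
from h import *
from scipy.optimize import least_squares
m=np.load("w3.npy",allow_pickle=True).item()
D=np.array([(197,281,-30,-43),(588,281,-30,43),(137,380,-7,-58),(137,440,7,-58),(650,380,-7,58),(650,440,7,58)],float)
uv=D[:,:2]/3.33+[200,100]
def pr(p):
    c,s=np.cos(p[2]),np.sin(p[2]);return w2px(m,np.c_[p[0]+c*D[:,2]-s*D[:,3],p[1]+s*D[:,2]+c*D[:,3],p[3]+0*D[:,2]])
p=least_squares(lambda p:(pr(p)-uv).ravel(),[525,0,-.32,125],x_scale=[1,1,.01,1]).x
print(p,np.degrees(p[2]),(pr(p)-uv).round(2).tolist())
print("plate in mixer",Ro.from_euler("z",18.7,degrees=True).apply([p[0]-524.8,p[1]-.34,0]))
E
```

```text
[ 5.25101655e+02 -1.07445165e+00 -3.26134140e-01  1.22321891e+02] -18.68610980367456 [[-0.17, -0.09], [0.53, -0.16], [-0.57, 0.33], [0.69, -0.13], [0.38, 0.25], [-0.87, -0.21]]
plate in mixer [ 0.73922233 -1.24306862  0.        ]
```

```bash
python3 -m jog '{"jaw":[10,10,10,10,10],"slide":[[-0.06,0.04,0.3],[0,0,0.4],[0,0,0.2],[0,0,0],[0,0,0]],"spin":[0,0,0,0,0]}'
python3 -m jog '{"jaw":[10,10,10,10],"slide":[[0,0,0.1],[0,0,0.1],[0,0,0],[0,0,0]],"spin":[0,0,0,0]}'
```

```text
time_s: 7.85
ee_pos: [528.0, -0.3, 137.1]
ee_rot: [-180.0, -0.0, 161.3]
force: [0.1, 0.1, -2.2]
gripper_width: 13.6
gripper_force: 55.0
time_s: 8.25
ee_pos: [528.1, -0.2, 131.5]
ee_rot: [180.0, 0.0, 161.3]
force: [-0.2, 0.2, -2.1]
gripper_width: 13.5
gripper_force: 55.0
```

```bash
python3 -m jog '{"jaw":[10,10,10],"slide":[[0,0,0.1],[0,0,0],[0,0,0]],"spin":[0,0,0]}'
```

```text
time_s: 8.55
ee_pos: [527.7, -0.0, 128.4]
ee_rot: [180.0, -0.1, 161.3]
force: [-1.9, 1.6, -1.2]
gripper_width: 13.7
gripper_force: 55.0
```

```bash
python3 -m jog '{"jaw":[10,10,10],"slide":[[0.04,0,0.07],[0,0,0],[0,0,0]],"spin":[0,0,0]}'; python3 -m jog '{"jaw":[10,10,10],"slide":[[0.03,0,0.07],[0,0,0],[0,0,0]],"spin":[0,0,0]}'
```

```text
time_s: 8.85
ee_pos: [526.8, 0.3, 126.5]
ee_rot: [180.0, -0.0, 161.3]
force: [-1.9, 0.7, 2.3]
gripper_width: 13.6
gripper_force: 55.0
time_s: 9.15
ee_pos: [525.9, 0.6, 124.2]
ee_rot: [180.0, -0.0, 161.3]
force: [-2.7, 0.9, 4.1]
gripper_width: 13.3
gripper_force: 55.0
```

```bash
python3 -m jog '{"jaw":[10,10,10],"slide":[[0.015,0,0.07],[0,0,0],[0,0,0]],"spin":[0,0,0]}'; python3 -m jog '{"jaw":[10,10,10],"slide":[[0,0,0.07],[0,0,0],[0,0,0]],"spin":[0,0,0]}'
```

```text
time_s: 9.45
ee_pos: [525.4, 0.7, 122.1]
ee_rot: [180.0, -0.0, 161.3]
force: [-2.2, 1.5, 4.1]
gripper_width: 13.4
gripper_force: 55.0
time_s: 9.75
ee_pos: [525.3, 0.7, 120.3]
ee_rot: [180.0, -0.0, 161.3]
force: [-3.8, 2.0, 6.6]
gripper_width: 13.6
gripper_force: 55.0
```

```bash
python3 -m jog '{"jaw":[10,10,10],"slide":[[0.015,0,0.06],[0,0,0],[0,0,0]],"spin":[0,0,0]}'; python3 -m jog '{"jaw":[10,10,10],"slide":[[0,0,0.06],[0,0,0],[0,0,0]],"spin":[0,0,0]}'
```

```text
time_s: 10.05
ee_pos: [524.5, 0.8, 117.5]
ee_rot: [-180.0, -0.1, 161.3]
force: [-3.3, 2.5, -0.6]
gripper_width: 13.5
gripper_force: 55.0
time_s: 10.35
ee_pos: [524.5, 0.7, 115.7]
ee_rot: [-180.0, -0.1, 161.3]
force: [-3.2, 2.9, -3.4]
gripper_width: 13.6
gripper_force: 55.0
```

```bash
python3 -m jog '{"jaw":[10,10,10],"slide":[[0,0,0.06],[0,0,0],[0,0,0]],"spin":[0,0,0]}'; python3 -m jog '{"jaw":[10,10,10],"slide":[[0,0,0.06],[0,0,0],[0,0,0]],"spin":[0,0,0]}'
```

```text
time_s: 10.65
ee_pos: [524.9, 0.7, 114.3]
ee_rot: [-180.0, -0.0, 161.3]
force: [-3.5, 1.0, -2.9]
gripper_width: 13.5
gripper_force: 55.0
time_s: 10.95
ee_pos: [525.1, 0.7, 112.8]
ee_rot: [-180.0, -0.0, 161.3]
force: [-4.3, 1.1, -0.8]
gripper_width: 13.6
gripper_force: 55.0
```

```bash
for i in 1 2; do :; done; python3 -m jog '{"jaw":[10,10,10],"slide":[[0,0,0.05],[0,0,0],[0,0,0]],"spin":[0,0,0]}'; python3 -m jog '{"jaw":[10,10,10],"slide":[[0,0,0.04],[0,0,0],[0,0,0]],"spin":[0,0,0]}'
```

```text
time_s: 11.25
ee_pos: [525.2, 0.7, 111.4]
ee_rot: [180.0, 0.0, 161.3]
force: [-4.3, 1.0, 0.8]
gripper_width: 13.4
gripper_force: 55.0
time_s: 11.55
ee_pos: [525.2, 0.7, 110.2]
ee_rot: [180.0, 0.0, 161.3]
force: [-4.9, 1.1, 2.4]
gripper_width: 13.6
gripper_force: 55.0
```

```bash
python3 -m jog '{"jaw":[10,10,10],"slide":[[0,0,0.03],[0,0,0],[0,0,0]],"spin":[0,0,0]}'
```

```text
time_s: 11.85
ee_pos: [525.3, 0.7, 109.6]
ee_rot: [180.0, 0.0, 161.3]
force: [-6.3, 0.7, 3.3]
gripper_width: 13.7
gripper_force: 55.0
```

```bash
python3 -m jog '{"jaw":[10,10,10],"slide":[[0.025,0,0],[0,0,0],[0,0,0]],"spin":[0,0,0]}'; python3 -m jog '{"jaw":[10,10,10],"slide":[[0,0,0.03],[0,0,0],[0,0,0]],"spin":[0,0,0]}';python3 -c "
from workcell import env
print(env.state()['torque'])"
```

```text
time_s: 12.15
ee_pos: [525.1, 0.8, 109.6]
ee_rot: [180.0, 0.1, 161.3]
force: [-2.6, -0.3, 3.2]
gripper_width: 13.9
gripper_force: 55.0
time_s: 12.45
ee_pos: [525.1, 0.8, 109.5]
ee_rot: [180.0, 0.1, 161.3]
force: [-4.2, -0.0, 9.2]
gripper_width: 13.7
gripper_force: 55.0
[-0.01347297  1.17687691 -0.02295234]
```

```bash
python3 -m jog '{"jaw":[10,10,10,10],"slide":[[0,0,0.03],[0,0,0],[0,0,0],[0,0,0]],"spin":[0,0,0,0]}';python3 -c "
from workcell import env
s=env.state();print(s['torque'],s['force'],s['ee_rot'])"
```

```text
time_s: 12.85
ee_pos: [525.1, 0.8, 109.5]
ee_rot: [180.0, 0.1, 161.3]
force: [-7.7, 0.4, 14.5]
gripper_width: 13.2
gripper_force: 55.0
[ 0.04136298  1.47139726 -0.0732372 ] [-7.6508203   0.42367805 14.45304469] [1.79974451e+02 1.25888308e-01 1.61314724e+02]
```

```bash
python3 -m jog '{"jaw":[10,10,10,10,10],"slide":[[0.025,0,0],[0,0,0.008],[0,0,0],[0,0,0],[0,0,0]],"spin":[0,0,0,0,0]}';python3 -c "
from workcell import env
s=env.state();print(s['torque'],s['force'],s['ee_rot'])"
```

```text
time_s: 13.35
ee_pos: [525.1, 0.8, 109.5]
ee_rot: [180.0, 0.2, 161.3]
force: [-5.7, -0.8, 13.7]
gripper_width: 13.4
gripper_force: 55.0
[-0.08711403  1.4964015  -0.04465383] [-5.6521575  -0.79527583 13.65981321] [179.96894061   0.21840324 161.32048766]
```

```bash
python3 -m jog '{"jaw":[10,10,10,10,10],"slide":[[0,0,0.012],[0,0,0],[0,0,0],[0,0,0],[0,0,0]],"spin":[0,0,0,0,0]}';python3 -c "
from workcell import env
s=env.state();print(s['torque'],s['force'],s['ee_rot'])"
```

```text
time_s: 13.85
ee_pos: [525.1, 0.8, 109.5]
ee_rot: [180.0, 0.2, 161.3]
force: [-6.5, -0.2, 16.8]
gripper_width: 13.7
gripper_force: 55.0
[-0.07566931  1.5893622  -0.04848421] [-6.46225006 -0.23665049 16.76933835] [179.96514714   0.22646966 161.31924125]
```

```bash
python3 -m jog '{"jaw":[10,10,10],"slide":[[0,0,-0.07],[0,0,0],[0,0,0]],"spin":[0,0,0]}'; python3 -m jog '{"jaw":[40,40,40,40,40],"slide":[[0,0,0],[0,0,0],[0,0,0],[0,0,0],[0,0,0]],"spin":[0,0,0,0,0]}'
```

```text
time_s: 14.15
ee_pos: [524.4, 1.1, 109.6]
ee_rot: [180.0, 0.1, 161.3]
force: [-4.1, -0.6, 7.0]
gripper_width: 13.6
gripper_force: 55.0
time_s: 14.65
ee_pos: [524.1, 1.2, 108.8]
ee_rot: [180.0, 0.0, 161.3]
force: [0.7, 0.2, 0.0]
gripper_width: 40.4
gripper_force: 0.0
```

Released with no force left. I'll retreat and look at the result from the front.

```bash
python3 -m jog '{"jaw":[40,40,40,40,40,40,40,40],"slide":[[0,0,-0.3],[0,0,-0.7],[0,0,-1],[-0.5,0,-0.5],[-0.8,0,0],[-0.3,0,0],[0,0,0],[0,0,0]],"spin":[0,0,0,0,0,0,0,0]}'
python3 - <<'E'
from h import *
go(0,0,0)
m=env.camera_model("wrist");a=env.grab_frame("wrist")[:,:,::-1];cv2.imwrite("pics/w4.png",a);np.save("w4.npy",m,allow_pickle=True)
u=w2px(m,[[524.8,.3,70]])[0];x,y=(u-[80,60]).astype(int);x=max(x,0);y=max(y,0);print(x,y)
cv2.imwrite("pics/w4c.png",cv2.resize(a[y:y+120,x:x+160],None,fx=5,fy=5,interpolation=cv2.INTER_CUBIC))
E
```

```text
time_s: 15.45
ee_pos: [568.2, -14.0, 183.3]
ee_rot: [-180.0, -0.1, 161.3]
force: [0.7, -0.4, -0.1]
gripper_width: 40.0
gripper_force: 0.0
slide [18.074 -5.627  6.156] pos [568.2 -14.  183.3] rot [-1.7998e+02 -1.4000e-01  1.6130e+02] t 15.45 F [ 0.7 -0.4 -0.1]
237 92
```

View pics/w4c.png

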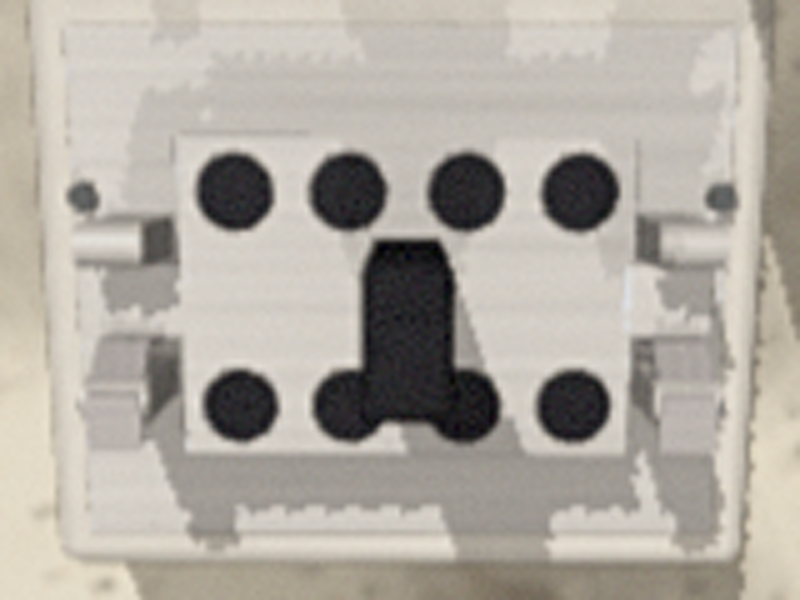

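The plate is in, with both ears between the posts. Corners are at (175,135), (637,137), (626,453) and (185,452). I'll check height and tilt.

```bash
python3 - <<'E'
from h import *
from scipy.optimize import least_squares
m=np.load("w4.npy",allow_pickle=True).item()
D=np.array([(175,135,-30,-43),(637,137,-30,43),(626,453,30,43),(185,452,30,-43)],float)
uv=D[:,:2]/5+[237,92]
def pr(p):
    P=Ro.from_euler("zyx",p[3:]).apply(np.c_[D[:,2:],0*D[:,2]])+p[:3];return w2px(m,P)
p=least_squares(lambda p:(pr(p)-uv).ravel(),[525,0,68,-.32,0,0],x_scale=[1,1,1,.01,.01,.01]).x
print(p[:3],np.degrees(p[3:]),np.abs(pr(p)-uv).max())
print("in mixer",Ro.from_euler("z",18.7,degrees=True).apply(p[:3]-[524.8,.34,0]))
s=env.state();print(s["force"])
E
```

```text
[524.41186003   1.23054641  67.85083915] [-18.88552332  -1.38510432  -0.7207344 ] 0.22821934344540296
in mixer [-0.65317092  0.719092   67.85083915]
[-0.62231558 -0.82642668 -0.26880365]
```

```bash
python3 -c "
from workcell import env
print(env.job_done())"
```

```text
the job is handed in; nothing more can be done
None
```

The eared plate is in the mixer and released: I pressed it onto the platen with about 17 to 19 N, and the peak load read stayed near 20 N. The final picture puts its height within 0.5 mm of home; the pins can't be read directly, so I judged them pushed in from that height and from the force rising steeply while the plate stopped moving.

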